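# Returned bearing through the one-way chute flap

### The arm

A 6-joint arm with a two-finger parallel gripper is mounted at the origin on a cart in front of the work surface, level with it; the furniture and walls round the work are solid. World frame = base frame: x ahead of the robot, y to its left, z up, the work surface at z = 0. Lengths are in m, angles in rad, forces in N, time in s.
With the tool pointing down it reaches from about 0.35 to 0.85 m from the base axis. Payload 8.1 kg.
Tool frame: the origin (TCP) lies on the centre line of the jaws, within the pads' length; the fingertips stand 19 mm ahead of it and the grasp point (between the pads) is the TCP; z points along the fingers, y is the line along which they close (so a half turn about z gives the same grasp; the last joint's range is limited). The gripper opens to 93 mm and grips with 3 to 60 N. Pads are 15 mm wide; open, the fingers measure 128 mm over their backs; the gripper's body (75 mm by 188 mm) begins 65 mm behind the grasp point.
Start: joints at [-1.315, 0.13, 1.488, -0, 1.523, -0.085], TCP at [0.201, -0.565, 0.238] pointing down, gripper open.
Joint ranges: [-2.96, 2.96], [-0.89, 2.26], [0.02, 2.5], [-1.34, 4.48], [0, 2.73], [-2.66, 2.66]. Speed limits (rad/s): [2.39, 2.39, 2.79, 3.14, 3.14, 3.14].

### API

Orientations are given as a 3x3 rotation matrix whose columns are the frame's x, y, z axes.
In Python, from rig import status, eyes, manip gives the robot as it stands. The module is installed in compiled form; this text tells all that it offers.
- The arm moves only by the shell command python3 -m crank 'ROWS' [OPENING] [FORCE]. ROWS is a JSON list of rows, 1 to 5 of them, each written [[dx, dy, dz], [rx, ry, rz]]: dx, dy, dz in m, then a rotation vector rx, ry, rz in rad; each row shifts and turns the commanded pose from where the row before left it, along the tool's axes as they then stand; what a row does not reach is not made up. A row lasts 1/8 s, in which the tool goes at most 0.0625 m and 0.188 rad, less where a joint would pass 70% of its speed; a pose out of reach is approached as far as the arm can. OPENING is the finger opening in m, set as the command begins (- or left out keeps the last). The fingers move at their own pace and stop on an object; FORCE is the grip in N (left out, the last holds). Time passes only in rows, so rows that do not move let the fingers close. It prints the time, the measured TCP pose, the force, the opening and the grip force at its end. Input that does not fit is refused with a message, and nothing moves.
- status.sense(): the state, without advancing time (a new reading comes with each control period).
- eyes.get_image(name): name is "scene" or "top" or "wrist"; returns (picture, depth): 420x560x3 uint8, red, green, blue; 420x560 float32, m along the optical axis (not along the pixel's ray), 0 where there is no reading.
- eyes.calibration(name): a dict with "fx", "fy", "cx", "cy" (pixels), "cam_to_world" (4x4, takes a point from camera to world coordinates). Camera axes: x right, y up, looking along -z (the intrinsics and any distortion apply to the point x, -y, -z); pixel columns grow to the right and rows downward; lengths in m; the calibration is good to about 2 mm. A picture is of the moment at which its call begins: read the wrist's pose just before it. calibration takes no time and is no camera call; for the wrist camera it gives the pose at the moment of the call.
- manip.sign_off(): hands the job in; it is judged then, once.
The state is a dict: "time": time; "joint_positions": joint angles; "qd": joint speeds; "tau": joint torques, N m; "tool_pos": TCP position; "eef_rot": TCP orientation; "force": force on the tool from outside, world axes, zero at the start; "moment": the same for the moment, N m; "width": finger opening in m; "gripper_force": force on a finger pad.
Only numpy, scipy, OpenCV 4.12 (cv2) and the standard library are available. Lean on these libraries where they do the work, as an engineer would, in place of code of your own. Each camera call takes 0.05 s, during which the arm holds its last target. There are 200 camera calls.

### The job

Lay the large grey bearing flat in the open infeed of the blue return chute and let go of it, then push it from behind with the front one of two fingers spread along the lane, through the sprung orange flap and in under the hood, until it presses gently on the hidden spring buffer: the buffer should give about 5 mm, held for a moment, never 9 mm or more. Draw back slowly so that the rear finger eases the flap shut behind the bearing without a slam, then lift the fingers straight out, leaving the other things on the counter undisturbed.

Things in the scene. Friction and masses are not known exactly. Their poses are not given: they have to be found in the camera images.
- bearing: Large grey ball bearing lying flat, the part to return: 52 mm across, 15 mm high, about 0.2 kg. Origin: centre of its underside; z up.
- chute: Blue steel chute fixed to the counter, open-topped. Origin: counter height, mid-lane, under the closed flap; x along the lane in the pushing direction, z up. Floor x = -105 to 187 mm, top at z = 5 mm, near end open (5 mm step up). Walls 5 mm thick, to z = 32 mm. Past the flap the lane is 58 mm wide; a recess at +y (x = 0 to 63, out to y = 38 mm) takes the open flap.
- infeed (a point): Point on the chute floor in mid-infeed, at chute x = -64, z = 5 mm: a good place to lay the bearing. The infeed runs from chute x = -105 to -8 mm, its clear width tapering from 78 mm at the open near end to 58 mm at the flap.
- hood_edge (a point): Middle of the hood's near upper edge, at chute x = 114, z = 36 mm. The hood covers the lane from there to its end, underside z = 32 mm; fingers must stay before it. Before it (x = 64 to 116 mm) two lips at z = 29 to 32 mm narrow the top to a 43 mm slot. Under the hood the buffer's depth differs each time and is not reported: the bearing's centre is at x = 98 to 114 mm at first touch.
- flap (a joint): Orange flap across the lane at chute x = 0, 4 mm thick, z = 8 to 35 mm, hinge at y = 33 mm. Rad: 0 shut (cannot open to -x), 1.5 open to +x. Sprung, 0.3 to 1.5 N; let go, it slams at over 5 rad/s. Fingers 30 mm apart in line with the lane: the front one pushes, the flap drops in behind it onto the rear one and follows that back; once shut (the pull then rises), lift straight up.
- flap_edge (a point): Upper corner of the flap's free edge, 58 mm from its hinge, 35 mm above the counter; moves with the flap.
- buffer (a joint): Travel of the hidden spring buffer in m: 0 = not pressed, grows as the bearing presses it, 0.014 = bottomed. Force 4.5 N at first touch plus 1.5 N per mm (5 mm: 12 N). Sliding the bearing adds up to 4 N.
- small_bearing: Small brown bearing 40 mm across, 12 mm high; leave alone. Origin: centre of its underside.
- red_tape: Red roll of tape 60 mm across, 18 mm high; leave alone. Origin: centre of its underside.
- relay: Black cube relay 28 mm, 37 mm high; leave alone. Origin: centre of its underside.
- grease_tin: Yellow round tin 68 mm across, 48 mm high; leave alone. Origin: centre of its underside.
- spring: Steel coil spring standing, 32 mm across, 46 mm high; leave alone. Origin: centre of its underside.
- plug: Spark plug lying down, 63 mm long; leave alone. Origin: its underside.
Things that resemble listed ones, but are neither listed nor needed, are in the scene too. Several things look just like the bearing: the one meant starts farthest to the robot's left.

How it is judged:
By the outcome, as a careful person would: the job done as asked, in the order asked, and still so for the second after the job is handed in, with the robot touching nothing.
It also fails if it takes over 61 s, if anything falls off the work surface, if the arm or the gripper's body presses on something with over 40 N, if the wrist force passes 120 N, or if a joint passes its speed limit or range.

## Working session

There is one attempt and no reset: what is moved stays moved. The work goes in short steps, Python scripts to look and compute and a shell command to move; the robot and the scene stay as the last step left them, time stands still between calls to the robot, and variables do not carry over. Pictures are saved under pics/ and viewed, at most 10 in all, crops included, and the job is handed in when it is done.

```bash
mkdir -p pics; ls; cat > h.py <<'E'
import numpy as np, cv2
from rig import status, eyes, manip
def shot(n,fn):
    im,d=eyes.get_image(n); cv2.imwrite('pics/'+fn,im[:,:,::-1]); c=eyes.calibration(n)
    np.savez('pics/'+fn[:-4]+'.npz',im=im,d=d,M=c['cam_to_world'],K=[c['fx'],c['fy'],c['cx'],c['cy']]); return im,d,c
def load(fn):
    z=np.load('pics/'+fn+'.npz'); return z['im'],z['d'],z['M'],z['K']
def ray(M,K,u,v):
    d=np.array([(u-K[2])/K[0],-(v-K[3])/K[1],-1.]); return M[:3,3],M[:3,:3]@d
def onz(M,K,u,v,z):
    o,d=ray(M,K,u,v); return o+d*(z-o[2])/d[2]
def pts(d,M,K):
    v,u=np.indices(d.shape); c=np.stack([(u-K[2])/K[0]*d,-(v-K[3])/K[1]*d,-d],-1)
    return c@M[:3,:3].T+M[:3,3]
E
python3 - <<'E'
from h import *
s=status.sense(); print(s)
for n in('top','scene'):
    im,d,c=shot(n,n+'1.png'); print({k:(np.round(v,3).tolist() if hasattr(v,'shape') else v) for k,v in c.items()})
E
```

```text
pics
{'time': 0.0, 'joint_positions': array([-1.31539294e+00,  1.31179658e-01,  1.48926198e+00, -2.08576259e-05,
        1.52302498e+00, -8.54291560e-02]), 'qd': array([ 1.80765638e-03, -9.10371264e-04, -4.66314457e-04,  4.32653579e-04,
       -1.82900540e-03,  3.50711468e-05]), 'tau': array([ 9.54259922e-04, -5.59843647e+01, -4.91758597e+01,  7.69308046e-02,
        3.55792302e-02, -1.87491660e-04]), 'tool_pos': array([ 0.20042346, -0.5649616 ,  0.23658589]), 'eef_rot': array([[ 9.42476391e-01,  3.34272357e-01, -4.93587593e-04],
       [ 3.34272692e-01, -9.42474667e-01,  1.80790936e-03],
       [ 1.39140320e-04, -1.86890474e-03, -9.99998244e-01]]), 'force': array([-1.19538158, -0.19014275, -0.4933493 ]), 'moment': array([-0.00605594, -0.00620227, -0.04345466]), 'gripper_force': 0.0, 'width': 0.09305207779127565}
{'fx': 485.0489828818282, 'fy': 485.0489828818282, 'cx': 286.01683449363486, 'cy': 211.1345999801121, 'cam_to_world': [[-0.008, 0.986, -0.164, 0.376], [-1.0, -0.013, -0.025, -0.153], [-0.027, 0.164, 0.986, 1.327], [0.0, 0.0, 0.0, 1.0]]}
{'fx': 406.12239151448154, 'fy': 406.12239151448154, 'cx': 278.8595737904884, 'cy': 214.9962267109455, 'cam_to_world': [[-0.826, 0.294, -0.481, 0.106], [-0.563, -0.463, 0.684, 0.541], [-0.022, 0.836, 0.548, 0.597], [0.0, 0.0, 0.0, 1.0]]}
```

View pics/top1.png

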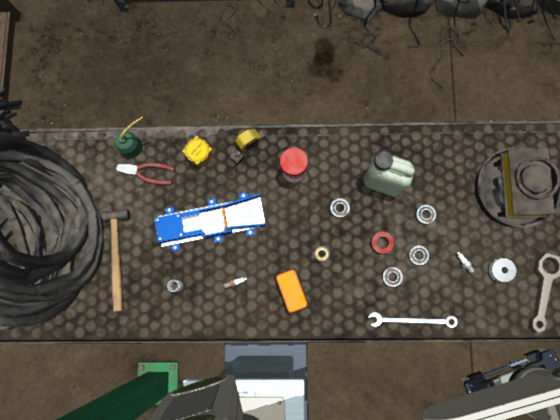

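View pics/scene1.png

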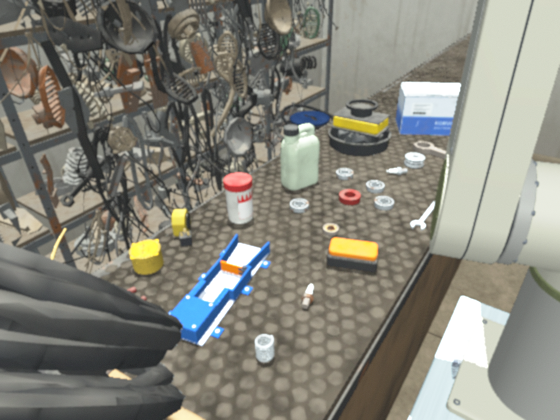

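The top view shows the chute with its blue hood at (172,228), the orange flap at (225,217) and the infeed opening to the right at (262,212). Grey bearing look-alikes sit at (340,208), (426,214), (419,256) and (393,277). Image left is +y, so the one meant is (340,208). I'll confirm that in an enlarged crop.

```bash
python3 - <<'E'
from h import *
im,d,M,K=load('top1')
c=cv2.resize(im[130:300,140:440],None,fx=2.66,fy=2.66,interpolation=cv2.INTER_CUBIC); cv2.imwrite('pics/c1.png',c[:,:,::-1])
P=pts(d,M,K)
for u,v in [(340,208),(340,201),(426,214),(419,256),(393,277),(225,217),(175,228),(250,212),(300,215),(293,160),(389,170),(238,157),(248,140),(321,254)]: print(u,v,np.round(P[v,u],4))
hsv=cv2.cvtColor(im,cv2.COLOR_RGB2HSV)
b=cv2.inRange(hsv,(100,120,60),(125,255,255)); b[:, :130]=0;b[:,290:]=0;b[:180]=0;b[270:]=0
cv2.imwrite('pics/b.png',b)
q=P[b>0]; print('z hist',np.histogram(q[:,2],bins=np.arange(-.01,.06,.005)))
o=cv2.inRange(hsv,(3,150,120),(15,255,255)); o[:,:200]=0;o[:,250:]=0;o[:190]=0;o[245:]=0
q=P[o>0]; print('flap px',len(q),np.round(np.median(q,0),4)); print(np.round(q[np.argsort(q[:,0])][::4],3))
E
```

```text
340 208 [ 0.6046 -0.2687 -0.0046]
340 201 [ 0.6222 -0.2682  0.007 ]
426 214 [ 0.5833 -0.5026  0.0039]
419 256 [ 0.4691 -0.479  -0.0026]
393 277 [ 0.4131 -0.4054  0.0017]
225 217 [0.5775 0.0459 0.0326]
175 228 [0.548  0.1792 0.0409]
250 212 [ 0.5952 -0.019   0.0037]
300 215 [ 0.586  -0.1574 -0.0024]
293 160 [ 0.71   -0.1408  0.1191]
389 170 [ 0.673  -0.3797  0.1462]
238 157 [0.7462 0.0125 0.0281]
248 140 [ 0.7834 -0.0188  0.0631]
321 254 [ 0.4773 -0.2133 -0.0025]
z hist (array([  4,  81, 173,  45,   2,   7,  41, 221, 557, 270,   9,   0,   0]), array([-0.01 , -0.005,  0.   ,  0.005,  0.01 ,  0.015,  0.02 ,  0.025,
        0.03 ,  0.035,  0.04 ,  0.045,  0.05 ,  0.055]))
flap px 15 [0.58   0.0484 0.0348]
[[0.556 0.046 0.032]
 [0.573 0.049 0.028]
 [0.585 0.048 0.038]
 [0.591 0.051 0.035]]
```

View pics/c1.png

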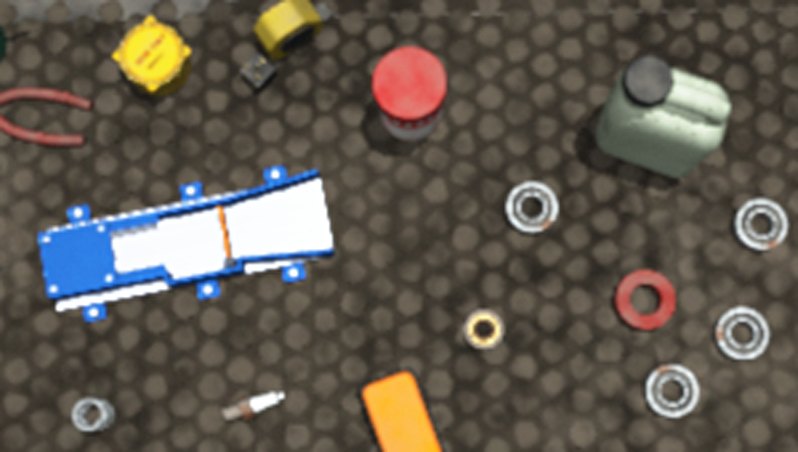

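The crop confirms it: the grey bearing at crop (531,207), full-picture (340,208), is the leftmost of the four. The chute's hood is at left and its infeed at right, with the flap hinge on the lower, robot side. Next I'll hover the wrist camera over the bearing.

```bash
python3 -m crank '[[[0.048, -0.0145, 0], [0, 0, 0]], [[0.048, -0.0145, 0], [0, 0, 0]], [[0.048, -0.0145, 0], [0, 0, 0]], [[0.048, -0.0145, 0], [0, 0, 0]], [[0.048, -0.0145, 0], [0, 0, 0]]]' 0.085 20; python3 -m crank '[[[0.048, -0.0145, 0], [0, 0, 0]], [[0.048, -0.0145, 0], [0, 0, 0]], [[0.048, -0.0145, 0], [0, 0, 0]], [[0.048, -0.0145, 0], [0, 0, 0]], [[0.048, -0.0145, 0], [0, 0, 0]]]' ; python3 -m crank '[[[0, 0, 0], [0, 0, 0.175]], [[0, 0, 0], [0, 0, 0.175]], [[0, 0, 0], [0, 0, 0.175]], [[0, 0, 0], [0, 0, 0.175]], [[0, 0, 0], [0, 0, 0]]]'
python3 - <<'E'
from h import *
s=status.sense(); print(s['tool_pos'],s['eef_rot'],s['joint_positions'],s['force'])
im,d,c=shot('wrist','w1.png'); print(c['cam_to_world'],c['fx'])
t,d,M,K=load('top1'); P=pts(d,M,K)
q=P[150:200,360:418].reshape(-1,3); q=q[q[:,2]>.05]; print('jug',q.min(0),q.max(0))
q=P[145:185,278:310].reshape(-1,3); q=q[q[:,2]>.05]; print('jar',q.min(0),q.max(0))
E
```

```text
time: 0.72
tool_pos: [0.4035, -0.4156, 0.2372]
eef_rot: [[0.943, 0.334, -0.0], [0.334, -0.943, 0.001], [-0.0, -0.001, -1.0]]
force: [0.3, -0.3, -1.2]
width: 0.085
gripper_force: 0.0
time: 1.35
tool_pos: [0.6055, -0.2672, 0.2371]
eef_rot: [[0.942, 0.334, -0.001], [0.334, -0.942, 0.0], [-0.001, -0.001, -1.0]]
force: [-1.0, -0.1, 0.4]
width: 0.0853
gripper_force: 0.0
time: 1.98
tool_pos: [0.6043, -0.2683, 0.237]
eef_rot: [[0.937, -0.351, -0.001], [-0.351, -0.937, 0.0], [-0.001, -0.0, -1.0]]
force: [0.6, 0.6, -0.3]
width: 0.0851
gripper_force: 0.0
[ 0.60425677 -0.26825157  0.23699766] [[ 9.36554215e-01 -3.50521524e-01 -9.29373695e-04]
 [-3.50521204e-01 -9.36554666e-01  4.92196715e-04]
 [-1.04293481e-03 -1.35203721e-04 -9.99999447e-01]] [-4.95316748e-01  2.96548309e-01  1.29964738e+00 -8.69989178e-06
  1.54644859e+00  1.43360763e+00] [ 0.64037525  0.58982654 -0.34502806]
[[-3.47426015e-01  8.98351122e-01  2.68812994e-01  6.78842655e-01]
 [-9.37707387e-01 -3.32801588e-01 -9.97394534e-02 -2.94222889e-01]
 [-1.39658405e-04 -2.86720012e-01  9.58014413e-01  3.84238029e-01]
 [ 0.00000000e+00  0.00000000e+00  0.00000000e+00  1.00000000e+00]] 337.21962812154646
jug [ 0.37563796 -0.4468638   0.05002583] [ 0.71334717 -0.15253417  1.32654297]
jar [ 0.37563796 -0.17952086  0.05027249] [ 0.74308095 -0.10689236  1.32654297]
```

View pics/w1.png

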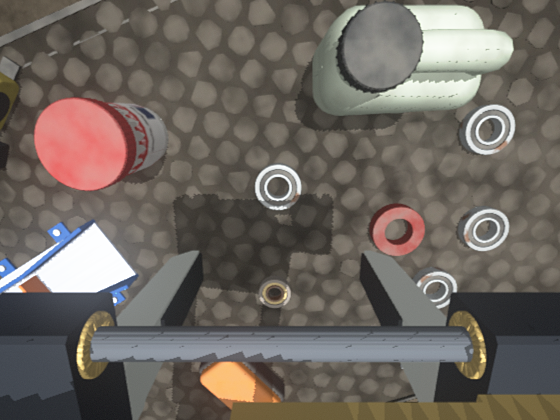

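The wrist view shows the bearing at (278,187), the jar at (85,145), the jug's base edge near (350,112), and the small brown bearing at (275,294). I'll triangulate from the two views.

```bash
python3 - <<'E'
from h import *
def ring(fn,u0,v0,r):
    im,d,M,K=load(fn); h=cv2.cvtColor(im,cv2.COLOR_RGB2HSV)
    m=((h[...,1]<60)&(h[...,2]>120)).astype('uint8')
    k=np.zeros_like(m); k[v0-r:v0+r,u0-r:u0+r]=1; m*=k
    m=cv2.morphologyEx(m,cv2.MORPH_CLOSE,np.ones((3,3)))
    cs,_=cv2.findContours(m,cv2.RETR_EXTERNAL,cv2.CHAIN_APPROX_NONE); c=max(cs,key=cv2.contourArea)
    e=cv2.fitEllipse(cv2.convexHull(c)); print(fn,e); return e,M,K,d
rs=[]
for a in (('top1',340,208,16),('w1',278,187,33)):
    e,M,K,d=ring(*a); o,v=ray(M,K,*e[0]); rs.append((o,v/np.linalg.norm(v)))
    print([np.round(onz(M,K,*e[0],z),4) for z in (.0,.0075,.015)], 'dia',e[1][1]/K[0]*d[a[2]-1,a[1]])
A=np.zeros((3,3));b=np.zeros(3)
for o,v in rs: Q=np.eye(3)-np.outer(v,v);A+=Q;b+=Q@o
p=np.linalg.solve(A,b); print('tri',p,[np.linalg.norm(np.cross(p-o,v)) for o,v in rs])
im,d,M,K=load('w1');P=pts(d,M,K)
q=P[160:215,250:306].reshape(-1,3); q=q[(q[:,2]>.009)&(q[:,2]<.03)]; print('bearing top z',np.median(q[:,2]),(q.min(0)+q.max(0))/2, 'counter',np.median(P[130:150,230:260,2]))
q=P[0:118,310:520].reshape(-1,3); q=q[q[:,2]>.07]; print('jug high part',np.percentile(q,0.5,axis=0),q.max(0))
q=P[90:195,30:170].reshape(-1,3); q=q[q[:,2]>.07]; print('jar',np.percentile(q,.5,axis=0),q.max(0))
E
```

```text
top1 ((339.58843994140625, 207.15679931640625), (19.15689468383789, 19.544313430786133), 71.60718536376953)
[array([ 0.6062, -0.2672,  0.    ]), array([ 0.6049, -0.2666,  0.0075]), array([ 0.6036, -0.2659,  0.015 ])] dia 0.054248102435257704
w1 ((279.2997741699219, 182.5169219970703), (46.186187744140625, 56.777000427246094), 21.919981002807617)
[array([ 0.6055, -0.2648,  0.    ]), array([ 0.6069, -0.2654,  0.0075]), array([ 0.6083, -0.266 ,  0.015 ])] dia 0.06577750801238444
tri [ 0.60584962 -0.26599883  0.00404098] [np.float64(0.0009550422062427276), np.float64(0.0009550422062425966)]
bearing top z 0.01462099901519609 [ 0.60314929 -0.26280942  0.0135816 ] counter 0.0007450116677065188
jug high part [ 0.64068305 -0.43109212  0.0813309 ] [ 0.72508424 -0.29422289  0.38423803]
jar [ 0.67409508 -0.29422289  0.07128478] [ 0.74561875 -0.10288014  0.38423803]
```

```bash
python3 -m crank '[[[-0.0017, -0.0023, 0.05], [0, 0, 0]], [[0, 0, 0.05], [0, 0, 0]], [[0, 0, 0.05], [0, 0, 0]], [[0, 0, 0.045], [0, 0, 0]], [[0, 0, 0.02], [0, 0, 0]]]'; python3 -m crank '[[[0, 0, 0], [0, 0, 0]], [[0, 0, 0], [0, 0, 0]], [[0, 0, 0], [0, 0, 0]], [[0, 0, 0], [0, 0, 0]]]' 0.03 25;
```

```text
time: 2.65
tool_pos: [0.6015, -0.2645, 0.019]
eef_rot: [[0.937, -0.348, -0.005], [-0.348, -0.937, 0.003], [-0.005, -0.001, -1.0]]
force: [-2.7, 3.8, 89.9]
width: 0.0851
gripper_force: 53.7
time: 3.15
tool_pos: [0.6042, -0.2657, 0.0234]
eef_rot: [[0.936, -0.351, 0.001], [-0.351, -0.936, -0.0], [0.001, -0.0, -1.0]]
force: [0.0, 0.2, 3.2]
width: 0.0517
gripper_force: 25.0
```

```bash
python3 -m crank '[[[0, 0, -0.03], [0, 0, 0]], [[0, 0, -0.05], [0, 0, 0]], [[0, 0, -0.05], [0, 0, 0]], [[0, 0, -0.05], [0, 0, 0]], [[0, 0, -0.03], [0, 0, 0]]]'; python3 -m crank '[[[-0.0325, -0.0446, 0], [0, 0, 0]], [[-0.0325, -0.0446, 0], [0, 0, 0]], [[-0.0325, -0.0446, 0], [0, 0, 0]], [[-0.0325, -0.0446, 0], [0, 0, 0]], [[-0.0325, -0.0446, 0], [0, 0, 0]]]';python3 -m crank '[[[0, 0, 0], [0, 0, -0.17]], [[0, 0, 0], [0, 0, -0.17]], [[0, 0, 0], [0, 0, -0.17]], [[0, 0, 0], [0, 0, 0]], [[0, 0, 0], [0, 0, 0]]]'
python3 - <<'E'
from h import *
im,d,c=shot('wrist','w2.png'); print(status.sense()['joint_positions'])
E
```

```text
time: 3.78
tool_pos: [0.6043, -0.266, 0.2361]
eef_rot: [[0.936, -0.351, 0.003], [-0.351, -0.936, -0.002], [0.003, 0.001, -1.0]]
force: [1.0, -0.5, -2.4]
width: 0.0511
gripper_force: 25.0
time: 4.4
tool_pos: [0.5289, 0.0018, 0.2324]
eef_rot: [[0.936, -0.352, -0.0], [-0.352, -0.936, 0.0], [-0.0, -0.0, -1.0]]
force: [1.5, 0.9, -3.0]
width: 0.0513
gripper_force: 25.0
time: 5.03
tool_pos: [0.5298, 0.0002, 0.2325]
eef_rot: [[0.989, 0.146, -0.0], [0.146, -0.989, 0.0], [-0.0, -0.0, -1.0]]
force: [-0.3, 0.4, -1.8]
width: 0.0514
gripper_force: 25.0
[-9.64168533e-02 -5.70989236e-02  1.68966985e+00  3.71472089e-06
  1.50931261e+00  1.32681031e+00]
```

View pics/w2.png

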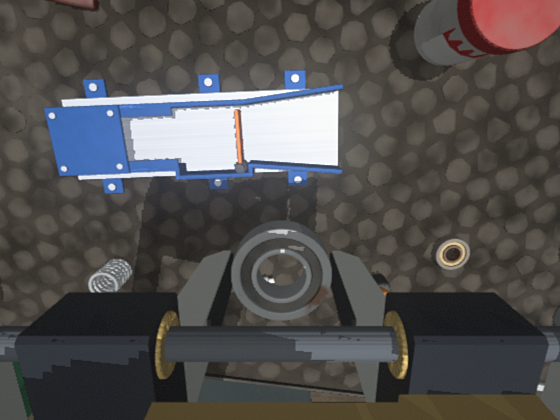

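The wrist view shows the chute whole. The hood's near edge runs from (120,107) to (127,174), the flap from (238,111) to (242,163), and the near end is at x≈340. I'll fit its pose from the hood and flap in both views.

```bash
cat > fit.py <<'E'
from h import *
def chute(fn,box,hoodbox,verbose=1):
    im,d,M,K=load(fn); h=cv2.cvtColor(im,cv2.COLOR_RGB2HSV); u0,v0,u1,v1=box
    def comp(m):
        n,l,s,_=cv2.connectedComponentsWithStats(m); i=1+np.argmax(s[1:,4]); return (l==i).astype('uint8')
    k=np.zeros(im.shape[:2],'uint8'); k[v0:v1,u0:u1]=1
    o=comp(cv2.inRange(h,(3,130,100),(17,255,255))*k)
    P=pts(d,M,K); v,u=np.nonzero(o); fp=np.array([onz(M,K,a,b,.035) for a,b in zip(u,v)])
    c=fp[:,:2].mean(0); w,V=np.linalg.eigh(np.cov((fp[:,:2]-c).T)); ax=V[:,1]; ax*=-np.sign(ax[0]) # chute +y ~ -x world
    t=(fp[:,:2]-c)@ax; print(fn,'flap c',c,'chute y',ax,'len',t.min(),t.max(),'depth z',np.median(P[o>0][:,2]))
    b=cv2.inRange(h,(100,120,50),(125,255,255))*k; k2=np.zeros_like(k); a=hoodbox; k2[a[1]:a[3],a[0]:a[2]]=1
    hb=cv2.morphologyEx(b*k2,cv2.MORPH_OPEN,np.ones((a[4],a[4]))); hb=comp(hb)
    cs,_=cv2.findContours(hb,cv2.RETR_EXTERNAL,cv2.CHAIN_APPROX_NONE); 
    hc=np.vstack(cs)[:,0].astype(float); hw=np.array([onz(M,K,x,y,.036)[:2] for x,y in hc])*1000
    r=cv2.minAreaRect(hw.astype('float32')); print(' hood rect mm',np.round(r[0],1),np.round(r[1],1),r[2],'z',np.median(P[hb>0][:,2])); print(np.round(cv2.boxPoints(r),1).tolist())
    # white floor: edges of the infeed end
    return P,h,M,K
if __name__=='__main__':
    chute('w2',(40,70,350,200),(40,100,128,180,15)); chute('top1',(150,185,270,255),(150,205,186,248,11))
E
python3 fit.py
```

```text
w2 flap c [0.57863337 0.05297009] chute y [-0.98268822 -0.18526702] len -0.0252127759036762 0.02572943697220031 depth z 0.034961395839431586
 hood rect mm [552.1 201.1] [66.5 72.7] 10.492531776428223 z 0.03621314378458698
[[512.7000122070312, 230.8000030517578], [526.0, 159.3000030517578], [591.4000244140625, 171.5], [578.0999755859375, 242.89999389648438]]
top1 flap c [0.57904969 0.04848297] chute y [-0.98380999 -0.17921469] len -0.026229550550231562 0.024460406440573262 depth z 0.033947495745986545
 hood rect mm [550.3 198.4] [69.3 62.6] 89.3501205444336 z 0.034300056042678495
[[518.5999755859375, 164.10000610351562], [581.2999877929688, 163.39999389648438], [582.0999755859375, 232.6999969482422], [519.4000244140625, 233.39999389648438]]
```

```bash
python3 -m crank '[[[0.0294, 0.0097, 0], [0, 0, 0]], [[0.0293, 0.0097, 0], [0, 0, -0.0375]], [[0, 0, 0.05], [0, 0, 0]], [[0, 0, 0.05], [0, 0, 0]], [[0, 0, 0.04], [0, 0, 0]]]'; python3 -m crank '[[[0, 0, 0.02], [0, 0, 0]], [[0, 0, 0.008], [0, 0, 0]], [[0, 0, 0], [0, 0, 0]], [[0, 0, 0], [0, 0, 0]]]'
python3 - <<'E'
from h import *
s=status.sense();O=np.array([.579,.0525]);X=np.array([-.183,.983]);Y=np.array([-.983,-.183]);p=s['tool_pos'][:2]-O
print('chute xy',p@X,p@Y,s['tool_pos'],'lane err',s['eef_rot'][:2,1]@Y)
im,d,c=shot('wrist','w3.png')
E
```

```text
time: 5.7
tool_pos: [0.59, -0.0102, 0.0902]
eef_rot: [[0.983, 0.185, -0.002], [0.185, -0.983, 0.0], [-0.002, -0.001, -1.0]]
force: [0.7, -0.7, -2.0]
width: 0.0514
gripper_force: 25.0
time: 6.2
tool_pos: [0.5924, -0.0103, 0.0667]
eef_rot: [[0.982, 0.187, 0.003], [0.187, -0.982, -0.0], [0.003, 0.001, -1.0]]
force: [-0.1, -0.1, -3.0]
width: 0.0509
gripper_force: 25.0
chute xy -0.06415477180257534 -0.0017034034609406566 [ 0.59241775 -0.01026635  0.06671418] lane err -0.004020716950021352
```

View pics/w3.png

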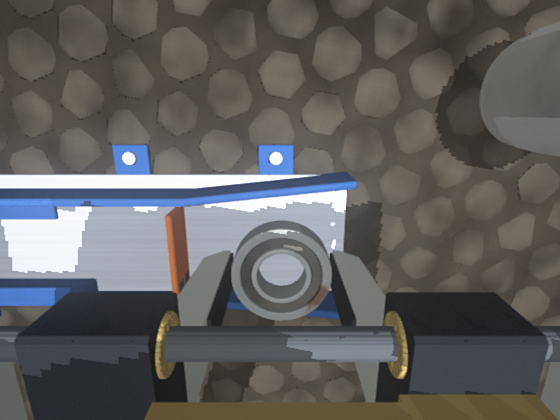

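The wrist view shows the bearing held at (281,270) over the infeed, the flap at (178,250), and the far wall's top from (0,195) through (190,197) to (350,180). Before lowering I'll check the far wall's position once in this closer view.

```bash
python3 - <<'E'
from h import *
im,d,M,K=load('w3'); h=cv2.cvtColor(im,cv2.COLOR_RGB2HSV)
O=np.array([.579,.0525]);X=np.array([-.183,.983]);Y=np.array([-.983,-.183])
b=cv2.inRange(h,(100,120,50),(125,255,255))>0
P=pts(d,M,K); 
for cols in ((60,110),(110,160),(200,230),(270,300),(320,340)):
    m=np.zeros_like(b); m[170:225,cols[0]:cols[1]]=1; m&=b&(P[...,2]>.027)
    q=P[m][:,:2]-O; print(cols,'x',np.mean(q@X),'y',np.percentile(q@Y,[3,50,97]),np.median(P[m][:,2]))
o=(cv2.inRange(h,(3,130,80),(17,255,255))>0)&(P[...,2]>.031); o[:,:150]=0;o[:,200:]=0
q=P[o][:,:2]-O; print('flap top x',np.percentile(q@X,[5,50,95]),'y',(q@Y).min(),(q@Y).max())
s=status.sense(); p=s['tool_pos'][:2]-O; print(p@X,p@Y,s['tool_pos'],s['eef_rot'][:2,1])
E
```

```text
(60, 110) x 0.04690068930335276 y [-0.03464005 -0.03287504 -0.03091959] 0.03191114360277955
(110, 160) x 0.019466917890204816 y [-0.03492541 -0.03300148 -0.03097518] 0.03184473134436348
(200, 230) x -0.02517199362332852 y [-0.03728964 -0.03516056 -0.0327721 ] 0.03184574931131348
(270, 300) x -0.06395599685451675 y [-0.04156699 -0.03938485 -0.03706994] 0.031796826451893356
(320, 340) x -0.0888302753687082 y [-0.04420861 -0.04233884 -0.04007017] 0.03191285987214812
flap top x [-0.00125317  0.00033146  0.00206771] y -0.08095860753155322 0.02259052560256787
-0.06413544373120852 -0.0016376691556426242 [ 0.59234958 -0.01025938  0.06663968] [ 0.1870169  -0.98235625]
```

```bash
python3 -m crank '[[[0, 0, 0.01], [0, 0, 0]], [[0, 0, 0.01], [0, 0, 0]], [[0, 0, 0.009], [0, 0, 0]], [[0, 0, 0.006], [0, 0, 0]], [[0, 0, 0.002], [0, 0, 0]]]'; python3 -m crank '[[[0, 0, 0.001], [0, 0, 0]], [[0, 0, 0], [0, 0, 0]], [[0, 0, 0], [0, 0, 0]]]'
```

```text
time: 6.88
tool_pos: [0.5908, -0.0101, 0.0278]
eef_rot: [[0.982, 0.187, -0.001], [0.187, -0.982, 0.0], [-0.001, -0.0, -1.0]]
force: [-6.8, 1.0, 12.4]
width: 0.0511
gripper_force: 25.0
time: 7.25
tool_pos: [0.5914, -0.0101, 0.0278]
eef_rot: [[0.982, 0.187, 0.001], [0.187, -0.982, -0.0], [0.001, 0.0, -1.0]]
force: [-4.7, 0.8, 6.7]
width: 0.0515
gripper_force: 25.0
```

```bash
python3 -m crank '[[[0, 0, 0], [0, 0, 0]], [[0, 0, 0], [0, 0, 0]], [[0, 0, 0], [0, 0, 0]]]' 0.062; python3 -m crank '[[[0, 0, -0.01], [0, 0, 0]], [[0, 0, -0.02], [0, 0, 0]], [[0, 0, -0.025], [0, 0, 0]], [[0, 0, -0.025], [0, 0, 0]], [[0, 0, -0.02], [0, 0, 0]]]'; python3 -m crank '[[[0, 0.04, 0], [0, 0, 0]], [[0, 0.04, 0], [0, 0, 0]], [[0, 0, 0], [0, 0, 0]]]' 0.03;
python3 - <<'E'
from h import *
im,d,c=shot('wrist','w4.png'); s=status.sense(); print(s['tool_pos'],s['force'])
M,K=np.array(c['cam_to_world']),[c['fx'],c['fy'],c['cx'],c['cy']]; P=pts(d,M,K)
O=np.array([.5802,.0527]);X=np.array([-.183,.983]);Y=np.array([-.983,-.183])
q=P[(P[...,2]>.014)&(P[...,2]<.026)]; r=q[:,:2]-O; x=r@X;y=r@Y; k=(x>-.1)&(x<-.025)&(abs(y)<.03)
print('bearing',np.percentile(x[k],[1,50,99]),np.percentile(y[k],[1,50,99]),np.median(q[k,2]))
p=s['tool_pos'][:2]-O; print('tcp',p@X,p@Y)
E
```

```text
time: 7.62
tool_pos: [0.591, -0.0101, 0.0267]
eef_rot: [[0.982, 0.187, 0.0], [0.187, -0.982, 0.0], [0.0, 0.0, -1.0]]
force: [-0.0, -1.0, 0.5]
width: 0.0621
gripper_force: 0.0
time: 8.25
tool_pos: [0.5918, -0.0102, 0.1296]
eef_rot: [[0.982, 0.187, 0.003], [0.187, -0.982, -0.0], [0.003, 0.001, -1.0]]
force: [0.1, -0.7, -0.4]
width: 0.0617
gripper_force: 0.0
time: 8.62
tool_pos: [0.6064, -0.0913, 0.1278]
eef_rot: [[0.983, 0.184, 0.001], [0.184, -0.983, -0.001], [0.001, 0.001, -1.0]]
force: [-0.3, 0.9, 0.1]
width: 0.0364
gripper_force: 0.0
[ 0.60608776 -0.08977195  0.12744041] [0.32350117 0.569621   0.31749047]
bearing [-0.08604292 -0.06100444 -0.03657468] [-0.02348755  0.00026636  0.02596044] 0.019157525649118434
tcp -0.14478739039360844 0.0006247035544514862
```

View pics/w4.png

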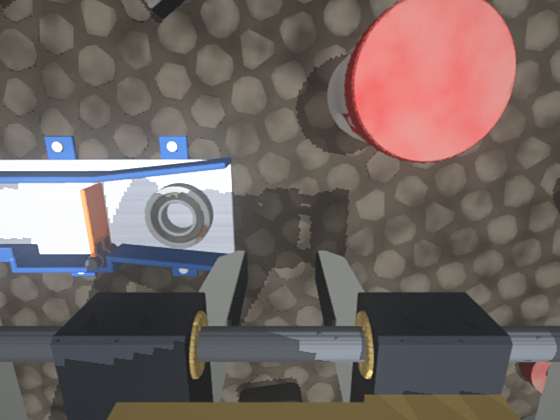

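The bearing lies flat in the infeed at (180,215), clear of the walls and behind the shut flap, and the gripper is outside the near end. Next I'll lower the fingers behind it.

```bash
python3 -m crank '[[[0, 0, 0.03], [0, 0, 0]], [[0, 0, 0.03], [0, 0, 0]], [[0, 0, 0.02], [0, 0, 0]], [[0, 0, 0.01], [0, 0, 0]], [[0, 0, 0.006], [0, 0, 0]]]'; python3 -m crank '[[[0, 0, 0.002], [0, 0, 0]], [[0, 0, 0], [0, 0, 0]], [[0, 0, 0], [0, 0, 0]]]'; python3 -c "
from h import *
print(status.sense())"
```

```text
time: 9.3
tool_pos: [0.6062, -0.0884, 0.0307]
eef_rot: [[0.982, 0.188, 0.0], [0.188, -0.982, -0.0], [0.0, 0.0, -1.0]]
force: [0.1, -0.3, 0.8]
width: 0.03
gripper_force: 0.0
time: 9.68
tool_pos: [0.6064, -0.0889, 0.0294]
eef_rot: [[0.982, 0.187, 0.001], [0.187, -0.982, -0.0], [0.001, 0.0, -1.0]]
force: [-0.5, -0.0, 0.2]
width: 0.0299
gripper_force: 0.0
{'time': 9.675, 'joint_positions': array([-2.29154614e-01,  3.51734008e-01,  1.62838613e+00,  2.27274572e-05,
        1.16030596e+00,  1.15339760e+00]), 'qd': array([-0.0012436 ,  0.00158976,  0.00221505,  0.00106737, -0.00067414,
        0.00073075]), 'tau': array([ 2.23762344e-02, -6.10845995e+01, -4.32124186e+01,  4.33870289e-02,
       -6.36402774e-02,  5.53929585e-04]), 'tool_pos': array([ 0.60641659, -0.08886574,  0.02938733]), 'eef_rot': array([[ 9.82335418e-01,  1.87125159e-01,  1.14079061e-03],
       [ 1.87125549e-01, -9.82335976e-01, -2.44692702e-04],
       [ 1.07485150e-03,  4.53841378e-04, -9.99999319e-01]]), 'force': array([-0.4844434 , -0.02249118,  0.24115106]), 'moment': array([ 0.0822384 , -0.00955342,  0.00305021]), 'gripper_force': 0.0, 'width': 0.02991744341903602}
```

```bash
cat > st.py <<'E'
from h import *
O=np.array([.5802,.0527]);X=np.array([-.183,.983]);Y=np.array([-.983,-.183])
s=status.sense();p=s['tool_pos'][:2]-O;f=s['force'];print('t %.2f x %.4f y %.4f z %.4f | Fx %.2f Fy %.2f Fz %.2f'%(s['time'],p@X,p@Y,s['tool_pos'][2],f[:2]@X,f[:2]@Y,f[2]))
E
python3 -m crank '[[[0, -0.01, 0], [0, 0, 0]], [[0, -0.01, 0], [0, 0, 0]], [[0, -0.01, 0], [0, 0, 0]], [[0, -0.01, 0], [0, 0, 0]], [[0, -0.01, 0], [0, 0, 0]]]' >/dev/null; python3 st.py
python3 -m crank '[[[0, -0.01, 0], [0, 0, 0]], [[0, -0.01, 0], [0, 0, 0]], [[0, -0.01, 0], [0, 0, 0]], [[0, -0.01, 0], [0, 0, 0]], [[0, -0.01, 0], [0, 0, 0]]]'>/dev/null; python3 st.py
```

```text
t 10.30 x -0.0930 y 0.0008 z 0.0287 | Fx -1.56 Fy -0.43 Fz 0.63
t 10.93 x -0.0431 y 0.0010 z 0.0287 | Fx -2.35 Fy -0.54 Fz 0.58
```

```bash
python3 -m crank '[[[0, -0.01, 0], [0, 0, 0]], [[0, -0.01, 0], [0, 0, 0]], [[0, -0.01, 0], [0, 0, 0]], [[0, -0.01, 0], [0, 0, 0]], [[0, -0.01, 0], [0, 0, 0]]]' >/dev/null; python3 st.py
python3 -m crank '[[[0, -0.005, 0], [0, 0, 0]], [[0, -0.005, 0], [0, 0, 0]], [[0, -0.004, 0], [0, 0, 0]], [[0, -0.004, 0], [0, 0, 0]], [[0, -0.004, 0], [0, 0, 0]]]'>/dev/null; python3 st.py
python3 - <<'E'
from h import *
shot('wrist','w5.png')
E
```

```text
t 11.55 x 0.0070 y 0.0014 z 0.0286 | Fx -1.52 Fy 0.05 Fz 1.16
t 12.18 x 0.0284 y 0.0013 z 0.0286 | Fx -1.72 Fy -0.41 Fz 1.07
```

View pics/w5.png

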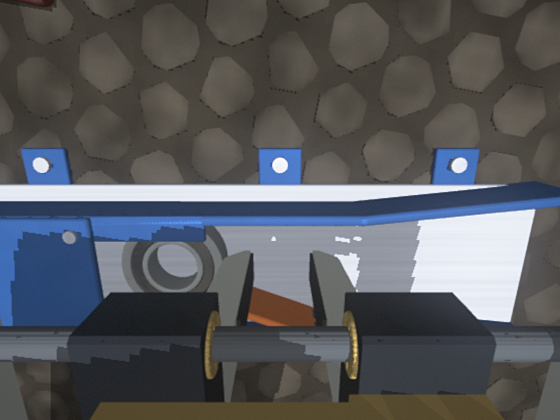

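The wrist view shows the bearing at (172,262), heading under the hood ahead of the front finger. The orange flap, at (280,305), has already dropped between the fingers. From here I'll advance slowly, watching the force.

```bash
python3 -m crank '[[[0, -0.003, 0], [0, 0, 0]], [[0, -0.003, 0], [0, 0, 0]], [[0, -0.001, 0], [0, 0, 0]]]' >/dev/null; python3 st.py
python3 -m crank '[[[0, -0.001, 0], [0, 0, 0]], [[0, -0.001, 0], [0, 0, 0]]]'>/dev/null; python3 st.py
python3 -m crank '[[[0, -0.001, 0], [0, 0, 0]], [[0, -0.001, 0], [0, 0, 0]]]'>/dev/null; python3 st.py
```

```text
t 12.60 x 0.0355 y 0.0014 z 0.0287 | Fx -3.07 Fy -1.29 Fz -0.06
t 12.85 x 0.0373 y 0.0015 z 0.0286 | Fx -1.86 Fy 0.03 Fz -0.12
t 13.10 x 0.0392 y 0.0015 z 0.0286 | Fx -2.52 Fy 0.47 Fz -0.58
```

```bash
python3 -m crank '[[[0, -0.001, 0], [0, 0, 0]], [[0, -0.001, 0], [0, 0, 0]]]' >/dev/null; python3 st.py
python3 -m crank '[[[0, -0.001, 0], [0, 0, 0]], [[0, -0.001, 0], [0, 0, 0]]]'>/dev/null; python3 st.py
```

```text
t 13.35 x 0.0413 y 0.0014 z 0.0286 | Fx -2.42 Fy -0.44 Fz -0.51
t 13.60 x 0.0433 y 0.0014 z 0.0286 | Fx -2.37 Fy 0.60 Fz 0.07
```

```bash
python3 -m crank '[[[0, -0.001, 0], [0, 0, 0]], [[0, -0.001, 0], [0, 0, 0]]]' >/dev/null; python3 st.py
```

```text
t 13.85 x 0.0454 y 0.0014 z 0.0286 | Fx -2.52 Fy -0.17 Fz 0.51
```

```bash
python3 -m crank '[[[0, -0.001, 0], [0, 0, 0]], [[0, -0.001, 0], [0, 0, 0]]]' >/dev/null; python3 st.py
```

```text
t 14.10 x 0.0474 y 0.0014 z 0.0286 | Fx -2.82 Fy 0.12 Fz -0.05
```

```bash
python3 -m crank '[[[0, -0.001, 0], [0, 0, 0]], [[0, -0.001, 0], [0, 0, 0]]]' >/dev/null; python3 st.py
```

```text
t 14.35 x 0.0493 y 0.0014 z 0.0286 | Fx -2.74 Fy -0.13 Fz -0.52
```

```bash
python3 -m crank '[[[0, -0.001, 0], [0, 0, 0]], [[0, -0.001, 0], [0, 0, 0]]]' >/dev/null; python3 st.py
```

```text
t 14.60 x 0.0513 y 0.0014 z 0.0286 | Fx -2.50 Fy -0.82 Fz -0.72
```

```bash
python3 -m crank '[[[0, -0.001, 0], [0, 0, 0]], [[0, -0.001, 0], [0, 0, 0]]]' >/dev/null; python3 st.py
```

```text
t 14.85 x 0.0528 y 0.0014 z 0.0287 | Fx -6.36 Fy -0.50 Fz -0.26
```

```bash
python3 -m crank '[[[0, -0.001, 0], [0, 0, 0]], [[0, -0.001, 0], [0, 0, 0]]]' >/dev/null; python3 st.py
```

```text
t 15.10 x 0.0542 y 0.0013 z 0.0287 | Fx -6.98 Fy -0.30 Fz -0.09
```

```bash
python3 -m crank '[[[0, -0.001, 0], [0, 0, 0]], [[0, -0.001, 0], [0, 0, 0]]]' >/dev/null; python3 st.py
```

```text
t 15.35 x 0.0558 y 0.0013 z 0.0288 | Fx -9.91 Fy -0.41 Fz 0.66
```

```bash
python3 -m crank '[[[0, -0.001, 0], [0, 0, 0]], [[0, 0, 0], [0, 0, 0]]]' >/dev/null; python3 st.py
```

```text
t 15.60 x 0.0566 y 0.0013 z 0.0288 | Fx -10.86 Fy -0.35 Fz -0.35
```

```bash
python3 -m crank '[[[0, -0.001, 0], [0, 0, 0]], [[0, 0, 0], [0, 0, 0]]]' >/dev/null; python3 st.py
```

```text
t 15.85 x 0.0573 y 0.0013 z 0.0288 | Fx -12.32 Fy 0.05 Fz 1.12
```

```bash
python3 -m crank '[[[0, -0.001, 0], [0, 0, 0]], [[0, 0, 0], [0, 0, 0]]]' >/dev/null; python3 st.py;  python3 -m crank '[[[0, 0, 0], [0, 0, 0]]]' >/dev/null; python3 st.py
```

```text
t 16.10 x 0.0581 y 0.0013 z 0.0289 | Fx -11.83 Fy -0.75 Fz 0.44
t 16.23 x 0.0581 y 0.0013 z 0.0288 | Fx -12.18 Fy -0.60 Fz 0.67
```

```bash
python3 -m crank '[[[0, -0.0009, 0], [0, 0, 0]], [[0, 0, 0], [0, 0, 0]]]' >/dev/null; python3 st.py;  for i in 1 2 3; do python3 -m crank '[[[0, 0, 0], [0, 0, 0]], [[0, 0, 0], [0, 0, 0]]]' >/dev/null; python3 st.py; done
```

```text
t 16.48 x 0.0587 y 0.0013 z 0.0289 | Fx -13.70 Fy -0.06 Fz 0.34
t 16.73 x 0.0587 y 0.0013 z 0.0288 | Fx -13.09 Fy 0.11 Fz 0.50
t 16.98 x 0.0588 y 0.0013 z 0.0288 | Fx -13.42 Fy 0.47 Fz 0.89
t 17.23 x 0.0587 y 0.0013 z 0.0288 | Fx -13.54 Fy -0.50 Fz 0.04
```

The bearing now presses the buffer by about 5 mm, and it has been held for roughly a second. Drawing back slowly.

```bash
for i in 1 2 3; do :; done; python3 -m crank '[[[0, 0.001, 0], [0, 0, 0]], [[0, 0.001, 0], [0, 0, 0]], [[0, 0.0015, 0], [0, 0, 0]], [[0, 0.002, 0], [0, 0, 0]], [[0, 0.002, 0], [0, 0, 0]]]' >/dev/null; python3 st.py
python3 -m crank '[[[0, 0.002, 0], [0, 0, 0]], [[0, 0.002, 0], [0, 0, 0]], [[0, 0.002, 0], [0, 0, 0]], [[0, 0.002, 0], [0, 0, 0]], [[0, 0.002, 0], [0, 0, 0]]]' >/dev/null; python3 st.py
python3 -m crank '[[[0, 0.002, 0], [0, 0, 0]], [[0, 0.002, 0], [0, 0, 0]], [[0, 0.002, 0], [0, 0, 0]], [[0, 0.002, 0], [0, 0, 0]], [[0, 0.002, 0], [0, 0, 0]]]' >/dev/null; python3 st.py
python3 -m crank '[[[0, 0.002, 0], [0, 0, 0]], [[0, 0.002, 0], [0, 0, 0]], [[0, 0.002, 0], [0, 0, 0]], [[0, 0.001, 0], [0, 0, 0]], [[0, 0.001, 0], [0, 0, 0]]]' >/dev/null; python3 st.py
```

```text
t 17.85 x 0.0530 y 0.0013 z 0.0287 | Fx -3.88 Fy -1.34 Fz -0.75
t 18.48 x 0.0436 y 0.0014 z 0.0287 | Fx -0.16 Fy -0.31 Fz 0.41
t 19.10 x 0.0335 y 0.0014 z 0.0286 | Fx 0.57 Fy -2.13 Fz -0.21
t 19.73 x 0.0256 y 0.0014 z 0.0286 | Fx -0.48 Fy -0.73 Fz 0.11
```

```bash
cat > fl.py <<'E'
from h import *; import sys
O=np.array([.5802,.0527]);X=np.array([-.183,.983]);Y=np.array([-.983,-.183])
im,d,c=shot('wrist',sys.argv[1]+'.png'); M,K=np.array(c['cam_to_world']),[c['fx'],c['fy'],c['cx'],c['cy']]; P=pts(d,M,K)
h=cv2.cvtColor(im,cv2.COLOR_RGB2HSV); o=(cv2.inRange(h,(3,130,60),(17,255,255))>0)&(P[...,2]>.03)&(P[...,2]<.04)
r=P[o][:,:2]-O; x,y=r@X,r@Y; k=(abs(x)<.08)&(abs(y)<.04); x,y=x[k],y[k]; print(len(x))
for a in np.arange(-.03,.035,.01):
    m=(y>=a)&(y<a+.01)
    if m.sum()>3: print('y %.3f x %.4f'%(y[m].mean(),x[m].mean()))
E
python3 fl.py w6; python3 -m crank '[[[0, 0.001, 0], [0, 0, 0]], [[0, 0.001, 0], [0, 0, 0]], [[0, 0.001, 0], [0, 0, 0]], [[0, 0.001, 0], [0, 0, 0]], [[0, 0.001, 0], [0, 0, 0]]]' >/dev/null; python3 st.py
python3 -m crank '[[[0, 0.001, 0], [0, 0, 0]], [[0, 0.001, 0], [0, 0, 0]], [[0, 0.001, 0], [0, 0, 0]], [[0, 0.001, 0], [0, 0, 0]], [[0, 0.001, 0], [0, 0, 0]]]' >/dev/null; python3 st.py; python3 fl.py w7
```

```text
620
y -0.014 x 0.0270
y -0.005 x 0.0217
y 0.005 x 0.0162
y 0.013 x 0.0127
t 20.40 x 0.0206 y 0.0013 z 0.0286 | Fx -0.40 Fy -1.19 Fz -0.30
t 21.02 x 0.0156 y 0.0013 z 0.0286 | Fx -0.63 Fy -0.41 Fz 0.26
672
y -0.022 x 0.0089
y -0.015 x 0.0078
y -0.005 x 0.0062
y 0.005 x 0.0048
y 0.015 x 0.0033
y 0.020 x 0.0032
```

```bash
python3 -m crank '[[[0, 0.0007, 0], [0, 0, 0]], [[0, 0.0007, 0], [0, 0, 0]], [[0, 0.0007, 0], [0, 0, 0]], [[0, 0.0007, 0], [0, 0, 0]], [[0, 0.0007, 0], [0, 0, 0]]]' >/dev/null; python3 st.py
python3 -m crank '[[[0, 0.0008, 0], [0, 0, 0]], [[0, 0.0008, 0], [0, 0, 0]], [[0, 0.0008, 0], [0, 0, 0]], [[0, 0.0008, 0], [0, 0, 0]], [[0, 0.0008, 0], [0, 0, 0]]]' >/dev/null; python3 st.py; python3 fl.py w8
python3 -m crank '[[[0, 0.001, 0], [0, 0, 0]], [[0, 0.001, 0], [0, 0, 0]], [[0, 0.001, 0], [0, 0, 0]], [[0, 0.001, 0], [0, 0, 0]], [[0, 0.001, 0], [0, 0, 0]]]' >/dev/null; python3 st.py; python3 fl.py w9
```

```text
t 21.70 x 0.0122 y 0.0014 z 0.0286 | Fx 0.65 Fy 1.02 Fz -0.20
t 22.32 x 0.0081 y 0.0012 z 0.0286 | Fx 0.17 Fy -0.51 Fz -0.57
696
y -0.022 x 0.0013
y -0.015 x 0.0012
y -0.005 x 0.0012
y 0.005 x 0.0013
y 0.015 x 0.0010
y 0.020 x 0.0012
t 23.00 x 0.0031 y 0.0013 z 0.0286 | Fx -0.06 Fy -0.22 Fz 0.15
678
y -0.023 x 0.0012
y -0.015 x 0.0012
y -0.005 x 0.0011
y 0.005 x 0.0011
y 0.015 x 0.0009
y 0.020 x 0.0009
```

The flap is shut, its x steady at about 1 mm over the whole width, with both fingers clear of it. Lifting straight out.

```bash
python3 -m crank '[[[0, 0, -0.006], [0, 0, 0]], [[0, 0, -0.012], [0, 0, 0]], [[0, 0, -0.02], [0, 0, 0]], [[0, 0, -0.03], [0, 0, 0]], [[0, 0, -0.03], [0, 0, 0]]]' >/dev/null; python3 st.py;  python3 -m crank '[[[0, 0, -0.03], [0, 0, 0]], [[0, 0, -0.03], [0, 0, 0]], [[0, 0, -0.02], [0, 0, 0]], [[0, 0, 0], [0, 0, 0]], [[0, 0, 0], [0, 0, 0]]]' >/dev/null; python3 st.py; python3 fl.py w10; python3 - <<'E'
from h import *
shot('top','top2.png')
a,b=load('top1')[0],load('w10')[0]; t=load('top2')[0]
c=np.vstack([b[:230], t[130:300,140:420].repeat(2,0).repeat(2,1)]); cv2.imwrite('pics/end.png',c[:,:,::-1])
g=cv2.absdiff(cv2.cvtColor(a,cv2.COLOR_RGB2GRAY),cv2.cvtColor(t,cv2.COLOR_RGB2GRAY))
for n,u,v in (('small',321,254),('tape',383,243),('relay',238,157),('tin',198,151),('spring',174,286),('plug',236,283)): print(n,g[v-12:v+12,u-12:u+12].mean())
E
```

```text
t 23.68 x 0.0032 y 0.0009 z 0.1293 | Fx -0.19 Fy -0.02 Fz 0.21
t 24.30 x 0.0033 y 0.0018 z 0.2056 | Fx -0.33 Fy 0.10 Fz -0.79
111
y -0.023 x 0.0018
y -0.014 x 0.0018
y -0.005 x 0.0011
y 0.005 x 0.0011
y 0.015 x 0.0012
y 0.024 x 0.0010
small 10.401041666666666
tape 11.012152777777779
relay 7.710069444444445
tin 41.916666666666664
spring 108.63541666666667
plug 10.100694444444445
```

View pics/end.png

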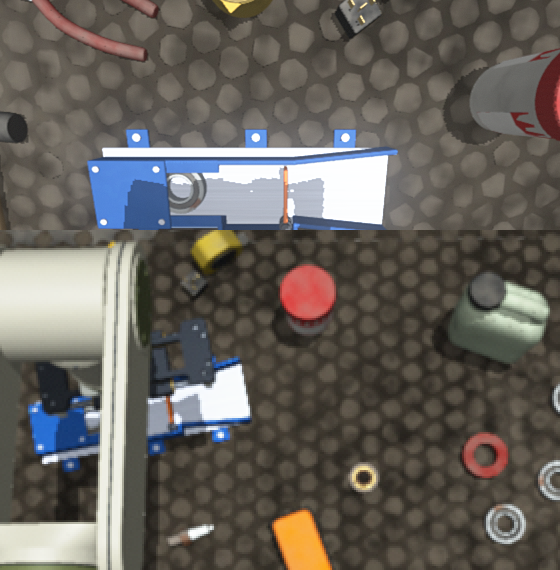

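The final views show the bearing at (185,190), partly under the hood. The flap at (286,195) is shut, and the fingers are clear above it. The small bearing, tape, relay and plug haven't moved; in the top view the arm itself hides the tin and the spring. I'm handing the job in.

```bash
python3 -c "
from rig import manip
print(manip.sign_off())"
```

```text
the job is handed in; nothing more can be done
None
```

I handed the job in at about 24 s: the bearing is in under the hood after pressing the buffer an estimated 5 mm for about a second, the flap was eased shut without a slam, and the fingers lifted straight out; the small bearing, tape, relay and plug show no movement, the tin and spring were hidden by the arm in the last view, and the fingertips touched the counter once during the pick-up at about 90 N wrist force (limit 120 N).

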